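# Blank off the air manifold and set its air lever to half

### The arm

A 7-joint arm with a two-finger parallel gripper is mounted at the origin on a cart in front of the work surface, level with it; the furniture and walls round the work are solid. World frame = base frame: x ahead of the robot, y to its left, z up, the work surface at z = 0. Lengths are in mm, angles in rad, forces in N, time in s.
With the tool pointing down it reaches from about 425 to 875 mm from the base axis. Payload 8.4 kg.
Tool frame: the origin (TCP) lies at the very end of the fingers, on their centre line; the grasp point (between the pads) lies 19 mm behind it; z points along the fingers, y is the line along which they close (so a half turn about z gives the same grasp; the last joint's range is limited). The gripper opens to 85 mm and grips with 20 to 120 N. Pads are 22 mm wide; open, the fingers measure 114 mm over their backs; the gripper's body (76 mm by 85 mm) begins 54 mm behind the grasp point. The pads swing forward as they close: fully open they stand 13 mm farther back than shut.
Start: joints at [1.234, 0.333, 0.04, 1.465, -0.013, 1.343, -0.059], TCP at [153.096, -631.683, 197.608] pointing down, gripper open.
Joint ranges: [-2.58, 2.58], [-0.38, 2.09], [-1.3, 1.39], [0.25, 2.4], [-1.5, 4.64], [0.08, 2.09], [-2.65, 2.65]. Speed limits (rad/s): [2.22, 2.22, 2.79, 2.79, 3.14, 3.14, 3.14].

### API

Orientations are given as a 3x3 rotation matrix whose columns are the frame's x, y, z axes.
In Python, from workcell import bot gives the robot as it stands. The module is installed in compiled form; this text tells all that it offers.
- The arm moves only by the shell command python3 -m creep 'ROWS'. ROWS is a JSON object of lists of equal length, an entry for each row: "claw": the opening, from -1 (shut) to 1 (fully open); "delta_pos": the shift along the world's x, y, z each as a share of 0.03 m, from -1 to 1, a list of three; "turn": the turn about the world's z as a share of 6 degrees, from -1 to 1. A call has 1 to 12 rows; each row shifts and turns the commanded pose from where the row before left it; what a row does not reach is not made up. A row lasts 1/10 s, in which the tool goes at most 50 mm and 8.59 degrees, less where a joint would pass 70% of its speed; a pose out of reach is approached as far as the arm can. A call with a number of a shift or a turn outside -1 to 1 is refused whole. A call with a gripper value outside its range is refused whole. The fingers move at their own pace and stop on an object; the grip force is fixed at half the most. Time passes only in rows, so rows that do not move let the fingers close. It gives the time, the measured TCP pose, the force, the opening and the grip force at its end, in the units of the state.
- bot.read_state(): the state, without advancing time (a new reading comes with each control period).
- bot.read_camera(name): name is "scene" or "top" or "wrist"; returns the picture (480x640x3 uint8, red, green, blue); there is no depth.
- bot.camera_model(name): a dict with "vfov" (degrees; the focal length in pixels is half the picture's height over the tangent of half this angle, whatever the lens; pixels are square), "cx", "cy" (the principal point, pixels), "k1" (the pictures are not rectified: a ray, as slopes to the right and down, at radius r is drawn at 1 + k1 r^2 times it, then the intrinsics apply), "world_to_cam" (4x4, takes a point from world to camera coordinates); the wrist camera has in their place "hand_eye" (4x4, takes a point from camera to tool coordinates, whose origin is the TCP and whose axes are the flange's). Camera axes: x right, y down, z forward; pixel columns grow to the right and rows downward; lengths in mm; the calibration is good to about 2 mm. A picture is of the moment at which its call begins: read the wrist's pose just before it. camera_model takes no time and is no camera call.
- bot.job_done(): hands the job in; it is judged then, once.
Trained networks look in the newest picture that a camera, given by its name, has taken for a name from the list of things; names that differ only in an ending like _2 or _b are one class to them, and where a whole thing is asked for, a point or a joint stands for the part that bears it (a point fixed in the world has none). Each returns a list of dicts, best first, with "confidence" (0 to 1); they miss things now and then, are a little off and sometimes report something else, mostly with a low value. They report only what shows in the picture. A call takes as long as a camera call. They do not tell look-alikes from the thing itself.
- bot.find_in(target, camera): "xyz" ([x, y, z] in mm, in world coordinates, good to about 4 mm: the middle of the surface that is visible of it).
- bot.pinpoint(target, camera): "xyz" ([x, y, z] in mm, in world coordinates, good to about 4 mm: a listed point, or the origin of a listed thing).
The state is a dict: "clock": time; "joints": joint angles; "joint_velocities": joint speeds; "tau": joint torques, N m; "tcp_pos": TCP position; "tcp_rot": TCP orientation; "force": force on the tool from outside, world axes, zero at the start; "wrist_torque": the same for the moment, N m; "finger_gap": opening from 0.0 (shut) to 1.0 (fully open); "gripper_force": force on a finger pad.
Only numpy, scipy, OpenCV 4.12 (cv2) and the standard library are available. Lean on these libraries where they do the work, as an engineer would, in place of code of your own. Each camera call takes 0.05 s, during which the arm holds its last target. There are 200 camera calls.

### The job

Turn the air lever of the manifold fully shut. Then screw every black cap that lies on the bench onto a neck of its own on the manifold: set it on, turn it back (counter-clockwise from above) until its thread drops in, screw it forward (clockwise) until it is fully home, and after that press its vent button all the way in. Only when all caps are done open the air lever to half, 45 degrees on its middle tick; leave the oil bottle, spray can and card pack where they stand.

Things in the scene. Friction and masses are not known exactly. Their poses are not given: they have to be found in the camera images.
- manifold: grey compressed-air manifold, fixed to the bench: block 84 x 340 mm, 30 mm high, with three upright threaded aluminium necks in a row and a round lever plate (radius 50 mm) beyond its +y end. Origin: centre of the block's underside, on the bench; y along the row towards the lever, x across, z up.
- port0 (a point): centre of the top face of the -y end neck (manifold frame: x 0, y -110, z 60 mm; axes as the manifold). All three necks are alike: 30 mm high, 40 mm across, chamfered round the top, with a three-start right-hand thread 52 mm across whose flat upper side lies 7 mm below the neck top. The thread's start angle differs from neck to neck and is not known. Any cap may go on any neck.
- port1 (a point): the same point of the middle neck (y 0). Setting on: a cap at a chance angle stops with its lugs on the thread's upper side, its origin about 8.5 mm below this point (up to 4 mm higher if on a tooth); teeth bar it from going forward there. Turned back (counter-clockwise from above) by at most about 95 degrees it meets a gap, open over 24 degrees of turn, and drops 7 to 8 mm: origin 15 to 17 mm below.
- port2 (a point): the same point of the neck at the lever end (y +110). Screwing home: after the drop, turned forward (clockwise) 55 to 80 degrees, a cap sinks about 4 mm more along the groove (4 mm per 60 degrees) and ends against a stop with its crown on the neck top, its origin then 20 mm below this point. The drop and the screwing need at most a light push down.
- cap0: loose black screw cap, open side down: ribbed skirt 64 mm across, 20 mm deep; crown with its upper face 25 mm above the origin; on it a straight grey grip bar 56 x 18 mm, top 49 mm above the origin, a vent button in its middle. Origin: centre of the skirt's lower rim; x along the bar, z up out of the crown. Pinch the bar across its 18 mm. May be absent.
- cap1: second cap, just like cap0 (0.12 kg, inner diameter of the skirt 56 mm); same origin and axes. May be absent. Inside each skirt three lugs 120 degrees apart, lower edges about 2 mm above the rim, fit the thread of a neck.
- cap2: third cap, just like cap0; same origin and axes. May be absent.
- vent0 (a joint): travel in m of the round steel vent button (16 mm across) in the top of cap0: 0 = out, its top 6 mm above the bar (55 mm above the cap's origin); 0.005 = pressed all the way in, 1 mm above the bar. About 3 N presses it and it stays in.
- vent1 (a joint): travel in m of the round steel vent button (16 mm across) in the top of cap1: 0 = out, its top 6 mm above the bar (55 mm above the cap's origin); 0.005 = pressed all the way in, 1 mm above the bar. About 3 N presses it and it stays in.
- vent2 (a joint): travel in m of the round steel vent button (16 mm across) in the top of cap2: 0 = out, its top 6 mm above the bar (55 mm above the cap's origin); 0.005 = pressed all the way in, 1 mm above the bar. About 3 N presses it and it stays in.
- air_lever (a joint): angle of the air lever in rad, about the vertical axis at lever_pivot: 0 = shut, arm across the manifold (pointing to the manifold's -x, at its stop); grows clockwise seen from above; 0.785 = half; 1.57 = open, arm in line with the manifold (+y). It stays where it is left; moving it takes about 3 N at the post.
- lever_pivot (a point): axis of the air lever at the upper face of its plate (manifold frame: x 0, y 215 mm, z 30 mm, axes as the manifold). Three white ticks on the plate mark 0, 45 and 90 degrees.
- lever_post (a point): centre of the top of the upright black finger post at the end of the lever arm: post 16 mm in diameter, standing 38 mm above the arm's upper face, 82 mm from the axis, its top 56 mm above lever_pivot. Pinch it or push it from the side.
- oil_bottle: oil bottle with a pointed nozzle, 45 mm across, 138 mm high, a bystander; origin at the centre of its foot
- spray_can: spray can, 52 mm across, 171 mm high, a bystander; origin at the centre of its foot
- card_pack: banded pack of cards, 56 x 86 x 33 mm, a bystander; origin at the centre of its underside
There are look-alikes about, which are no part of the job. Leave any green or purple look-alike of the cap1 alone.

How it is judged (in metres and radians):
On the way, in this order (a step that is already met when the one before it is completed fails the run):
1. the air lever is shut (value of joint air_lever below 0.1 rad), for 0.2 s.
2. every cap is screwed fully home on a neck, the air still shut (((horizontal distance between cap0 and port0 below 0.004 m and z of cap0 in the frame of port0 below -0.0185 m) or (horizontal distance between cap0 and port1 below 0.004 m and z of cap0 in the frame of port1 below -0.0185 m) or (horizontal distance between cap0 and port2 below 0.004 m and z of cap0 in the frame of port2 below -0.0185 m)) and angle between each of cap0, cap1, cap2's own z axis and vertical below 0.06 rad and ((horizontal distance between cap1 and port0 below 0.004 m and z of cap1 in the frame of port0 below -0.0185 m) or (horizontal distance between cap1 and port1 below 0.004 m and z of cap1 in the frame of port1 below -0.0185 m) or (horizontal distance between cap1 and port2 below 0.004 m and z of cap1 in the frame of port2 below -0.0185 m)) and ((horizontal distance between cap2 and port0 below 0.004 m and z of cap2 in the frame of port0 below -0.0185 m) or (horizontal distance between cap2 and port1 below 0.004 m and z of cap2 in the frame of port1 below -0.0185 m) or (horizontal distance between cap2 and port2 below 0.004 m and z of cap2 in the frame of port2 below -0.0185 m)) and value of joint air_lever below 0.1 rad), for 0.2 s.
3. every cap's vent button is pressed in, the caps home and the air still shut (all of step 2 and value of joint each of vent0, vent1, vent2 above 0.0038 m), for 0.2 s.
At the end, for the whole second after the job is handed in: Every cap present is on a neck of its own: within 4 mm of its axis, upright within 0.06 rad and screwed down to within 1.5 mm of fully home; every vent button is in by at least 3.8 of its 5 mm; the air lever stands at 0.785 rad (45 degrees) within 0.12 rad (((horizontal distance between cap0 and port0 below 0.004 m and z of cap0 in the frame of port0 below -0.0185 m) or (horizontal distance between cap0 and port1 below 0.004 m and z of cap0 in the frame of port1 below -0.0185 m) or (horizontal distance between cap0 and port2 below 0.004 m and z of cap0 in the frame of port2 below -0.0185 m)) and angle between each of cap0, cap1, cap2's own z axis and vertical below 0.06 rad and ((horizontal distance between cap1 and port0 below 0.004 m and z of cap1 in the frame of port0 below -0.0185 m) or (horizontal distance between cap1 and port1 below 0.004 m and z of cap1 in the frame of port1 below -0.0185 m) or (horizontal distance between cap1 and port2 below 0.004 m and z of cap1 in the frame of port2 below -0.0185 m)) and ((horizontal distance between cap2 and port0 below 0.004 m and z of cap2 in the frame of port0 below -0.0185 m) or (horizontal distance between cap2 and port1 below 0.004 m and z of cap2 in the frame of port1 below -0.0185 m) or (horizontal distance between cap2 and port2 below 0.004 m and z of cap2 in the frame of port2 below -0.0185 m)) and value of joint each of vent0, vent1, vent2 above 0.0038 m and value of joint air_lever between 0.665 and 0.905 rad); the robot touches nothing.
It fails at once if a bystander (oil bottle, spray can or card pack) is moved more than 30 mm (distance of any of oil_bottle, spray_can, card_pack from where it was at the start of the episode above 0.03 m).
Of cap0, cap1, cap2 only 2 to 3 are there at a start; the rules pass over those that are not, and their reading is None.
At some moment in a run one of cap0, cap1, cap2 may be knocked a few centimetres aside while the robot is not near it.
It also fails if it takes over 210 s, if anything falls off the work surface, if the arm or the gripper's body presses on something with over 40 N, if the wrist force passes 120 N, or if a joint passes its speed limit or range.

## Working session

There is one attempt and no reset: what is moved stays moved. The work goes in short steps, Python scripts to look and compute and a shell command to move; the robot and the scene stay as the last step left them, time stands still between calls to the robot, and variables do not carry over. Pictures are saved under pics/ and viewed, at most 14 in all, crops included, and the job is handed in when it is done.

```bash
mkdir -p pics; cat > h.py <<'E'
import numpy as np, cv2
from workcell import bot
def shot(cam,name):
    s=bot.read_state(); im=bot.read_camera(cam); cv2.imwrite(f'pics/{name}.png',im[:,:,::-1]); return s,im
def T_wc(cam,s=None):
    m=bot.camera_model(cam)
    if 'world_to_cam' in m: return m,np.linalg.inv(np.array(m['world_to_cam']))
    T=np.eye(4);T[:3,:3]=np.array(s['tcp_rot']);T[:3,3]=s['tcp_pos']
    return m,T@np.array(m['hand_eye'])
def pix2w(cam,uv,z,s=None):
    m,T=T_wc(cam,s); f=240/np.tan(np.radians(m['vfov'])/2)
    d=np.array([(uv[0]-m['cx'])/f,(uv[1]-m['cy'])/f]); x=d.copy()
    for _ in range(20): x=d/(1+m['k1']*(x@x))
    r=T[:3,:3]@np.array([x[0],x[1],1]); o=T[:3,3]
    return o+r*(z-o[2])/r[2]
E
python3 - <<'E'
from h import *
s,_=shot('top','top0'); 
for n in ['cap0','lever_post','port0','port1','port2','manifold','oil_bottle','spray_can','card_pack']:
    try: print(n,[(np.round(d['xyz']).tolist(),round(d['confidence'],2)) for d in bot.pinpoint(n,'top')])
    except Exception as e: print(n,e)
print(np.round(s['tcp_rot'],2).tolist(),s['tcp_pos'],s['finger_gap'],s['force'])
E
```

```text
cap0 [([338.0, 412.0, -1.0], 0.93), ([447.0, 14.0, 3.0], 0.92), ([482.0, 494.0, -4.0], 0.8), ([464.0, 389.0, 5.0], 0.74), ([464.0, -177.0, 2.0], 0.61), ([606.0, -155.0, 58.0], 0.38), ([762.0, 157.0, 1.0], 0.25)]
lever_post []
port0 [([599.0, 64.0, 57.0], 0.73), ([602.0, -41.0, 60.0], 0.59), ([606.0, -155.0, 58.0], 0.56)]
port1 [([599.0, 64.0, 57.0], 0.73), ([602.0, -41.0, 60.0], 0.59), ([606.0, -155.0, 58.0], 0.56)]
port2 [([599.0, 64.0, 57.0], 0.73), ([602.0, -41.0, 60.0], 0.59), ([606.0, -155.0, 58.0], 0.56)]
manifold [([604.0, -42.0, 0.0], 0.82), ([600.0, 66.0, 59.0], 0.3)]
oil_bottle [([752.0, -92.0, 2.0], 0.97)]
spray_can [([618.0, 431.0, -0.0], 0.67), ([601.0, -44.0, 60.0], 0.59)]
card_pack [([760.0, 158.0, 2.0], 0.68), ([608.0, -154.0, 60.0], 0.57)]
[[0.97, 0.24, -0.0], [0.24, -0.97, 0.0], [-0.0, -0.0, -1.0]] [ 152.97948909 -631.21177609  196.70226409] 0.9982544479317822 [ 0.17157621  0.28043834 -0.1360851 ]
```

View pics/top0.png

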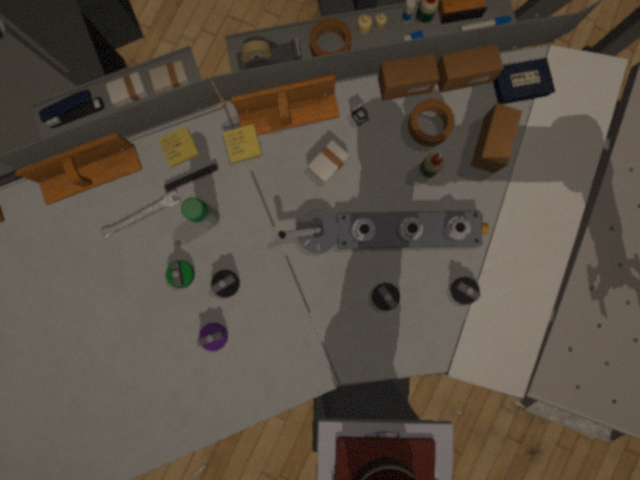

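The top view shows three black caps at pixels (386,296), (464,290) and (224,283). The green look-alike is at (180,273) and the purple one at (213,336). The lever post is at about (283,234), so the lever is open. I'll go over the lever first.

```bash
python3 -m creep '{"claw":[0,0,0,0,0,0,0,0,0,0,0],"delta_pos":[[0.9,0.85,0.2],[0.9,0.85,0.2],[0.9,0.85,0.2],[0.9,0.85,0.2],[0.9,0.85,0.2],[0.9,0.85,0],[0.9,0.85,0],[0.9,0.85,0],[0.9,0.85,0],[0.9,0.85,0],[0.9,0.85,0]],"turn":[0,0,0,0,0,0,0,0,0,0,0]}'
python3 -m creep '{"claw":[0,0,0,0,0,0,0,0,0,0],"delta_pos":[[0.2,0.98,0],[0.2,0.98,0],[0.2,0.98,0],[0.2,0.98,0],[0.2,0.98,0],[0.2,0.98,0],[0.2,0.98,0],[0.2,0.98,0],[0.2,0.98,0],[0.2,0.98,0]],"turn":[0,0,0,0,0,0,0,0,0,0]}'
python3 -m creep '{"claw":[0,0,0,0,0,0,0,0,0,0],"delta_pos":[[0.1,0.98,0],[0.1,0.98,0],[0.1,0.98,0],[0.1,0.98,0],[0.1,0.98,0],[0.1,0.98,0],[0.1,0.98,0],[0.1,0.98,0],[0.1,0.98,0],[0,0,0]],"turn":[0,0,0,0,0,0,0,0,0,0]}'
python3 - <<'E'
from h import *
print(pix2w('top',(283,234),86))
s,_=shot('wrist','w0')
for n in ['lever_post','lever_pivot','port2','manifold']:
    print(n,[(np.round(d['xyz']).tolist(),round(d['confidence'],2)) for d in bot.pinpoint(n,'wrist')])
print(s['tcp_pos'],s['clock'],s['finger_gap'])
E
```

```text
clock: 1.6
tcp_pos: [451.1, -350.1, 227.9]
tcp_rot: [[0.972, 0.235, 0.0], [0.235, -0.972, -0.0], [0.0, 0.0, -1.0]]
force: [0.4, -0.8, 0.0]
finger_gap: 0.499
gripper_force: 0.0
clock: 2.6
tcp_pos: [510.2, -56.0, 227.9]
tcp_rot: [[0.972, 0.235, 0.0], [0.235, -0.972, -0.0], [0.0, 0.0, -1.0]]
force: [-0.0, -0.2, -0.3]
finger_gap: 0.496
gripper_force: 0.0
clock: 3.6
tcp_pos: [536.1, 212.2, 227.6]
tcp_rot: [[0.971, 0.241, -0.0], [0.241, -0.971, 0.002], [0.0, -0.002, -1.0]]
force: [-0.3, 0.3, 0.9]
finger_gap: 0.501
gripper_force: 0.0
[575.99822365 248.65622995  86.        ]
lever_post [([576.0, 253.0, 84.0], 0.95)]
lever_pivot [([592.0, 174.0, 33.0], 0.9)]
port2 [([597.0, 72.0, 59.0], 0.75)]
manifold [([606.0, -44.0, -2.0], 0.8)]
[536.08854141 212.18099207 227.6437798 ] 3.6 0.5011782744862803
```

View pics/w0.png

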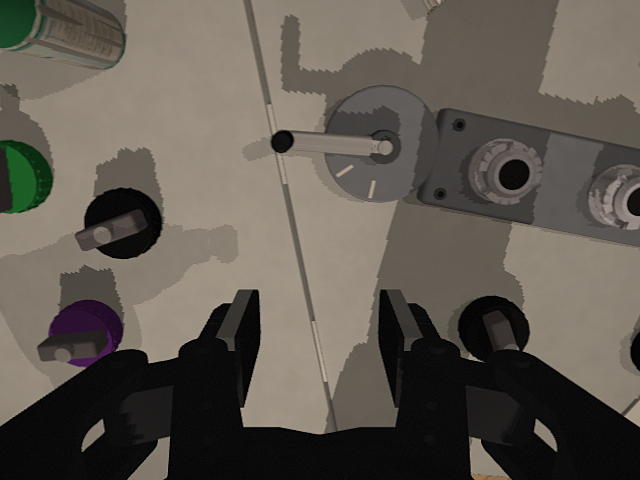

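Wrist view: lever post top at (283,141), pivot at (385,146), neck hole of port2 at (514,175), black cap at left with bar (112,230).

```bash
python3 - <<'E'
from h import *
s=bot.read_state()
for n,uv,z in [('post',(283,141),86),('pivot',(386,147),50),('p2',(514,175),60),('capbtn',(103,236),55),('capcrown',(122,222),25),('cap2btn',(508,338),55)]:
    print(n,pix2w('wrist',uv,z,s).round(1))
E
```

```text
post [581.5 243.3  86. ]
pivot [594.  163.4  50. ]
p2 [597.2  58.9  60. ]
capbtn [466.7 377.1  55. ]
capcrown [472.3 375.   25. ]
cap2btn [456.4   9.5  55. ]
```

```bash
python3 -m creep '{"claw":[0,0,0,0,0],"delta_pos":[[0.5,0.4,-0.6],[0.5,0.4,-0.7],[0.46,0.3,-0.7],[0,0,0],[0,0,0]],"turn":[0,0,0,0,0]}'
python3 - <<'E'
from h import *
s,im=shot('wrist','w1')
m,T=T_wc('wrist',s); f=240/np.tan(np.radians(m['vfov'])/2)
def proj(p):
    c=np.linalg.inv(T)@np.append(p,1); x=c[:2]/c[2]; x*=1+m['k1']*(x@x); return (x*f+[m['cx'],m['cy']])
for p in [(581.5,243.3,86),(576,253,84),(594,163.4,50)]: print(p,proj(np.array(p)).round())
for n in ['lever_post','lever_pivot','port2']:
    print(n,[(np.round(d['xyz']).tolist(),round(d['confidence'],2)) for d in bot.pinpoint(n,'wrist')])
E
```

```text
clock: 4.35
tcp_pos: [580.7, 239.5, 167.6]
tcp_rot: [[0.972, 0.235, -0.001], [0.235, -0.972, -0.0], [-0.001, 0.0, -1.0]]
force: [-0.6, -0.7, 0.5]
finger_gap: 0.5
gripper_force: 0.0
(581.5, 243.3, 86) [313. 228.]
(576, 253, 84) [296. 232.]
(594, 163.4, 50) [428. 224.]
lever_post [([577.0, 251.0, 86.0], 0.88)]
lever_pivot [([591.0, 171.0, 33.0], 0.96)]
port2 [([598.0, 69.0, 62.0], 0.59)]
```

View pics/w1.png

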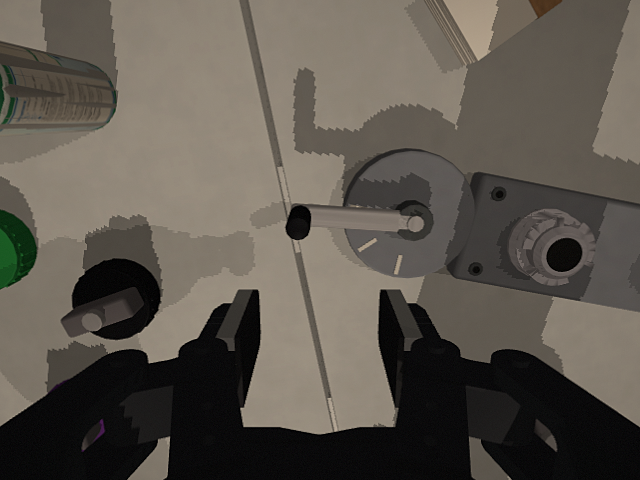

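```bash
python3 - <<'E'
from h import *
s=bot.read_state(); print(s['tcp_pos'],s['joint_velocities'])
for n,uv,z in [('post',(298,230),86),('pivot',(415,224),50),('p2',(564,254),60),('capbtn',(92,321),55),('capcrown',(118,298),25)]:
    print(n,pix2w('wrist',uv,z,s).round(1))
E
```

```text
[581.22296426 239.99164525 169.10437495] [-0.00417065  0.00187873 -0.0015918   0.00219728  0.00262883 -0.0024485
 -0.0026936 ]
post [578.4 252.6  86. ]
pivot [592.8 172.3  50. ]
p2 [598.6  66.9  60. ]
capbtn [465.5 386.2  55. ]
capcrown [472.3 381.1  25. ]
```

```bash
python3 -m creep '{"claw":[0,0,0,0,0,-1,-1,-1,-1,-1,-1],"delta_pos":[[-0.1,0.4,0],[0,0,-0.9],[0,0,-0.9],[0,0,-0.9],[0,0,-0.9],[0,0,0],[0,0,0],[0,0,0],[0,0,0],[0,0,0],[0,0,0]],"turn":[0,0,0,0,0,0,0,0,0,0,0]}'
python3 -m creep '{"claw":[-1,-1,-1,-1,-1,-1,-1,-1,-1],"delta_pos":[[-0.6,-0.18,0],[-0.48,-0.27,0],[-0.41,-0.35,0],[-0.34,-0.43,0],[-0.24,-0.49,0],[-0.15,-0.53,0],[-0.03,-0.55,0],[0,-0.1,0],[0,0,0]],"turn":[0,0,0,0,0,0,0,0,0]}'
```

```text
clock: 5.65
tcp_pos: [578.2, 252.5, 60.3]
tcp_rot: [[0.972, 0.235, 0.001], [0.235, -0.972, 0.0], [0.001, -0.0, -1.0]]
force: [0.1, -0.8, -0.4]
finger_gap: 0.004
gripper_force: 0.0
clock: 6.55
tcp_pos: [510.8, 164.8, 59.8]
tcp_rot: [[0.972, 0.234, 0.001], [0.234, -0.972, -0.0], [0.0, 0.0, -1.0]]
force: [0.4, -0.0, 0.1]
finger_gap: 0.0
gripper_force: 0.0
```

```bash
python3 -m creep '{"claw":[-1,-1,-1,-1,-1,-1],"delta_pos":[[0,0,1],[0,0,1],[0,0,1],[0,0,0.6],[0,0,0],[0,0,0]],"turn":[0,0,0,0,0,0]}' | head -2
python3 - <<'E'
from h import *
s,im=shot('wrist','w2')
print(s['tcp_pos'])
m,T=T_wc('wrist',s); f=240/np.tan(np.radians(m['vfov'])/2)
p=s['tcp_pos'];c=np.linalg.inv(T)@np.append(p,1); x=c[:2]/c[2]; x*=1+m['k1']*(x@x);print('tcp px',x*f+[m['cx'],m['cy']])
for n in ['lever_post','lever_pivot','cap0']:
    print(n,[(np.round(d['xyz']).tolist(),round(d['confidence'],2)) for d in bot.pinpoint(n,'wrist')])
E
```

```text
clock: 7.15
tcp_pos: [510.4, 166.2, 167.4]
[510.38158124 166.19057642 167.41779027]
tcp px [318.45836894 278.12143426]
lever_post [([576.0, 252.0, 84.0], 0.74)]
lever_pivot [([592.0, 168.0, 33.0], 0.64)]
cap0 [([468.0, 386.0, -2.0], 0.94), ([448.0, 8.0, 0.0], 0.65), ([338.0, 407.0, 0.0], 0.64)]
```

View pics/w2.png

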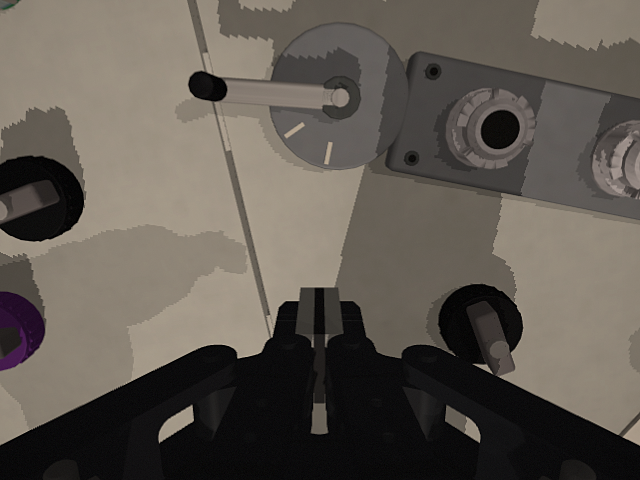

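Wrist view: the post has not moved. Its top is at about (200,84), the arm joint at about (214,89), and the fingertips at (320,290). I'm recomputing the post position from this second view.

```bash
python3 - <<'E'
from h import *
from scipy.optimize import least_squares
s=bot.read_state()
print(bot.camera_model('wrist'))
for n,uv,z in [('post',(200,83),86),('post',(214,89),48),('pivot',(341,98),50),('p2',(500,130),60),('cap2btn',(499,350),55),('crown',(481,325),25)]:
    print(n,pix2w('wrist',uv,z,s).round(1))
E
python3 -c "
import cv2
a=cv2.imread('pics/w2.png')[40:140,150:370];b=cv2.imread('pics/w1.png')[170:270,260:480]
import numpy as np
cv2.imwrite('pics/c1.png',cv2.resize(np.vstack([a,b]),None,fx=2.7,fy=2.7))"
```

```text
{'vfov': 58.679597669849485, 'cx': 318.91239560472644, 'cy': 236.60830051561717, 'k1': -0.008518292544681035, 'hand_eye': array([[ 7.74654218e-04, -9.63372169e-01, -2.68166857e-01,
         6.78292995e+01],
       [ 9.99999617e-01,  8.55753488e-04, -1.85538116e-04,
         2.18702098e-01],
       [ 4.08226980e-04, -2.68166610e-01,  9.63372463e-01,
        -1.75701606e+02],
       [ 0.00000000e+00,  0.00000000e+00,  0.00000000e+00,
         1.00000000e+00]])}
post [578.2 251.3  86. ]
post [577.  252.2  48. ]
pivot [591.1 170.3  50. ]
p2 [595.9  66.6  60. ]
cap2btn [443.6   9.1  55. ]
crown [448.   13.6  25. ]
```

View pics/c1.png

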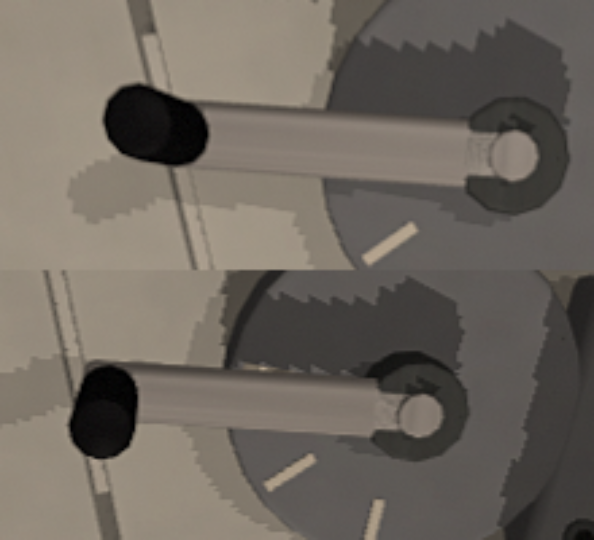

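```bash
python3 -m creep '{"claw":[0,0,0,0,0,0,0,0,0],"delta_pos":[[0.75,0.95,0],[0.75,0.95,0],[0.75,0.95,0],[0,0,-0.8],[0,0,-0.8],[0,0,-0.8],[0,0,-0.8],[0,0,0],[0,0,0]],"turn":[0,0,0,0,0,0,0,0,0]}'
python3 - <<'E'
from h import *
s,im=shot('wrist','w3')
print(s['tcp_pos'])
E
```

```text
clock: 8.25
tcp_pos: [577.5, 250.9, 71.4]
tcp_rot: [[0.972, 0.236, -0.001], [0.236, -0.972, -0.0], [-0.001, -0.0, -1.0]]
force: [-0.4, -0.2, -0.4]
finger_gap: 0.498
gripper_force: 0.0
[577.53124618 250.94523133  71.41174084]
```

View pics/w3.png

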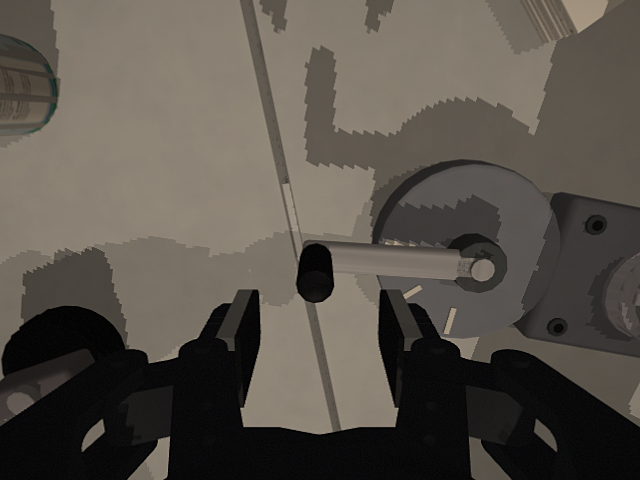

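The post top, at (316,287), sits between the pads, but the fingertips are drawn farther back than the TCP, so the grasp may have closed above the post. I'll go lower in steps and watch the force.

```bash
python3 -m creep '{"claw":[0,0,0,-1,-1,-1,-1,-1],"delta_pos":[[0,0,-0.3],[0,0,-0.3],[0,0,0],[0,0,0],[0,0,0],[0,0,0],[0,0,0],[0,0,0]],"turn":[0,0,0,0,0,0,0,0]}'
python3 - <<'E'
from h import *
s,im=shot('wrist','w4')
E
```

```text
clock: 9.1
tcp_pos: [578.0, 250.9, 53.8]
tcp_rot: [[0.972, 0.236, 0.0], [0.236, -0.972, 0.0], [0.0, -0.0, -1.0]]
force: [-1.0, 0.6, 0.8]
finger_gap: -0.002
gripper_force: 0.0
```

View pics/w4.png

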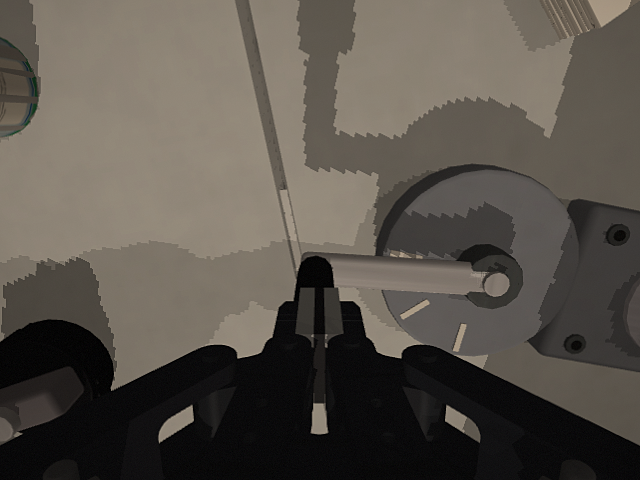

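The closed fingers hide the post top at (316,290), so they are above it. The real fingertips therefore sit farther back than the reported TCP. I'll touch the post top (z 86) with closed fingers to calibrate.

```bash
g(){ grep -E "tcp_pos|force: \["; }
python3 -m creep '{"claw":[-1,-1],"delta_pos":[[0,0,-0.1],[0,0,0]],"turn":[0,0]}'|g
python3 -m creep '{"claw":[-1,-1],"delta_pos":[[0,0,-0.1],[0,0,0]],"turn":[0,0]}'|g
python3 -m creep '{"claw":[-1,-1],"delta_pos":[[0,0,-0.1],[0,0,0]],"turn":[0,0]}'|g
python3 -m creep '{"claw":[-1,-1],"delta_pos":[[0,0,-0.1],[0,0,0]],"turn":[0,0]}'|g
```

```text
tcp_pos: [579.3, 251.4, 52.4]
force: [-1.3, -2.0, 10.0]
tcp_pos: [581.4, 251.9, 52.1]
force: [-1.6, -3.7, 26.5]
tcp_pos: [583.7, 252.4, 51.8]
force: [-1.5, -6.0, 41.5]
tcp_pos: [585.9, 252.8, 51.5]
force: [-2.0, -7.3, 56.9]
```

```bash
python3 -m creep '{"claw":[-1,0,0,0,0,0,0,-1,-1,-1,-1,-1],"delta_pos":[[0,0,1],[0,0,0.3],[0,0,0],[0,0,0],[0,0,-0.9],[0,0,-0.9],[0,0,0],[0,0,0],[0,0,0],[0,0,0],[0,0,0],[0,0,0]],"turn":[0,0,0,0,0,0,0,0,0,0,0,0]}'
```

```text
clock: 11.15
tcp_pos: [578.2, 252.1, 27.6]
tcp_rot: [[0.972, 0.236, 0.001], [0.236, -0.972, 0.001], [0.002, -0.001, -1.0]]
force: [-0.6, 6.6, 2.0]
finger_gap: 0.16
gripper_force: 59.0
```

Gripped. Now the arc to shut.

```bash
python3 -m creep '{"claw":[-1,-1,-1,-1,-1,-1,-1,-1,-1],"delta_pos":[[-0.6,-0.18,0],[-0.48,-0.27,0],[-0.41,-0.35,0],[-0.34,-0.43,0],[-0.24,-0.49,0],[-0.15,-0.53,0],[-0.03,-0.55,0],[0,-0.05,0],[0,0,0]],"turn":[0,0,0,0,0,0,0,0,0]}'
python3 -m creep '{"claw":[0,0,0,0,0,0,0,0],"delta_pos":[[0,0,0],[0,0,0],[0,0,1],[0,0,1],[0,0,1],[0,0,1],[0,0,0],[0,0,0]],"turn":[0,0,0,0,0,0,0,0]}'|head -3
python3 - <<'E'
from h import *
s,im=shot('top','top1')
def P(n,c):
    print(n,[(np.round(d['xyz']).tolist(),round(d['confidence'],2)) for d in bot.pinpoint(n,c)])
P('lever_post','top');P('cap0','top')
s,im=shot('wrist','w5'); P('lever_post','wrist');P('cap0','wrist')
a=cv2.imread('pics/top1.png')[200:350,190:510]
b=cv2.imread('pics/w5.png')
cv2.imwrite('pics/c2.png',np.vstack([cv2.resize(a,(640,300)),b])[:,:][:780])
cv2.imwrite('pics/c2.png',cv2.resize(cv2.imread('pics/c2.png'),None,fx=.76,fy=.76))
E
```

```text
clock: 12.05
tcp_pos: [492.4, 166.1, 23.6]
tcp_rot: [[0.97, 0.242, -0.03], [0.242, -0.97, -0.008], [-0.031, 0.0, -1.0]]
force: [-69.4, 0.5, 40.8]
finger_gap: -0.002
gripper_force: 34.1
clock: 12.85
tcp_pos: [511.0, 164.8, 147.4]
tcp_rot: [[0.972, 0.235, 0.002], [0.235, -0.972, -0.001], [0.002, 0.001, -1.0]]
lever_post []
cap0 [([461.0, -174.0, -1.0], 0.85), ([341.0, 411.0, -2.0], 0.77), ([463.0, 390.0, 2.0], 0.75), ([447.0, 13.0, -1.0], 0.64)]
lever_post [([512.0, 195.0, 84.0], 0.65)]
cap0 [([467.0, 387.0, -0.0], 0.97), ([447.0, 10.0, -0.0], 0.95)]
```

View pics/c2.png

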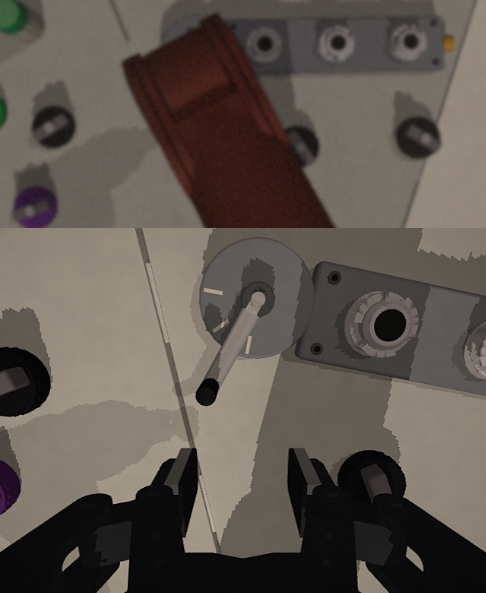

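The lever slipped from the pads at about 0.3 rad. The post is now at (512,195), pixel (206,392) in the crop. I'll push it the rest of the way with closed fingers.

```bash
python3 -m creep '{"claw":[-1,-1,-1,-1,-1,-1,-1,-1],"delta_pos":[[0,1,0],[0,1,0],[0,0.2,0],[0,0,-1],[0,0,-1],[0,0,-1],[0,0,-1],[0,0,0]],"turn":[0,0,0,0,0,0,0,0]}'
python3 -m creep '{"claw":[-1,-1,-1,-1,-1,-1],"delta_pos":[[0,-0.4,0],[0,-0.4,0],[0,-0.3,0],[0,-0.3,0],[0,-0.2,0],[0,0,0]],"turn":[0,0,0,0,0,0]}'
```

```text
clock: 13.95
tcp_pos: [507.6, 229.4, 22.6]
tcp_rot: [[0.972, 0.235, -0.007], [0.235, -0.972, -0.003], [-0.007, 0.001, -1.0]]
force: [-0.2, -0.9, -0.1]
finger_gap: -0.001
gripper_force: 0.0
clock: 14.55
tcp_pos: [510.5, 190.1, 28.5]
tcp_rot: [[0.971, 0.239, 0.004], [0.239, -0.971, 0.01], [0.006, -0.009, -1.0]]
force: [0.7, 24.7, -10.0]
finger_gap: -0.001
gripper_force: 11.8
```

```bash
python3 -m creep '{"claw":[-1,-1,-1,-1,-1,-1],"delta_pos":[[0,0.5,0],[0,0.5,0.5],[0,0,1],[0,0,1],[0,0,1],[0,0,1]],"turn":[0,0,0,0,0,0]}'|head -2
python3 -m creep '{"claw":[0,0,0,0,0,0,0,0,0],"delta_pos":[[-0.3,-0.95,0],[-0.3,-0.95,0],[-0.3,-0.95,0],[-0.3,-0.95,0],[-0.3,-0.95,0],[-0.3,-0.95,0],[-0.3,-0.95,0],[0,0,0],[0,0,0]],"turn":[0,0,0,0,0,0,0,0,0]}'
python3 - <<'E'
from h import *
s,im=shot('wrist','w6'); 
def P(n,c):
    print(n,[(np.round(d['xyz']).tolist(),round(d['confidence'],2)) for d in bot.pinpoint(n,c)])
P('lever_post','wrist');P('cap0','wrist');P('port1','wrist')
E
```

```text
clock: 15.15
tcp_pos: [511.2, 212.2, 164.5]
clock: 16.05
tcp_pos: [447.8, 12.7, 162.9]
tcp_rot: [[0.972, 0.233, 0.003], [0.233, -0.972, -0.001], [0.002, 0.002, -1.0]]
force: [-0.9, 0.2, 0.5]
finger_gap: 0.5
gripper_force: 0.0
lever_post [([509.0, 167.0, 83.0], 0.6)]
cap0 [([447.0, 8.0, -4.0], 0.65)]
port1 [([607.0, -43.0, -2.0], 0.36)]
```

View pics/w6.png

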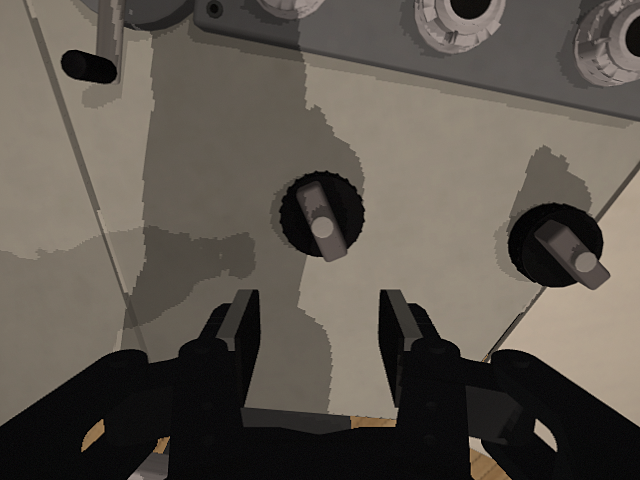

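Lever post at (88,66), i.e. (509,167): shut. Cap A: button (322,227), bar from (309,188) to (337,256). Cap B: button (585,262), bar from (545,229) to (602,284).

```bash
cat >> h.py <<'E'
def bar(a,b,btn,s):
    A=pix2w('wrist',a,49,s);B=pix2w('wrist',b,49,s);C=pix2w('wrist',btn,55,s)
    R=np.array(s['tcp_rot']);t=np.degrees(np.arctan2(R[1,0],R[0,0]))
    w=np.degrees(np.arctan2(*(A-B)[[1,0]]))
    d=(w-t+90)%180-90
    print('len',np.linalg.norm(A-B).round(),'mid',((A+B)/2).round(1),'btn',C.round(1),'tool',t.round(1),'bar',w.round(1),'turn deg',d.round(1),'rows',(d/6).round(2),'dxyz to btn',(C-s['tcp_pos']).round(1),'j7',s['joints'][-1])
E
python3 - <<'E'
from h import *
s=bot.read_state()
bar((309,188),(337,256),(322,227),s); bar((545,229),(602,284),(585,262),s)
for uv in [(472,0),(635,37)]: print(pix2w('wrist',uv,60,s).round(1))
E
```

```text
len 52.0 mid [446.1  11.   49. ] btn [444.4  11.5  55. ] tool 13.7 bar 35.7 turn deg 22.0 rows 3.67 dxyz to btn [  -3.3   -3.2 -107. ] j7 -1.4362131499620714
len 63.0 mid [ 464.3 -168.8   49. ] btn [ 463.7 -173.6   55. ] tool 13.7 bar 62.8 turn deg 49.1 rows 8.18 dxyz to btn [  16.  -188.3 -107. ] j7 -1.4362131499620714
[600.  -40.7  60. ]
[ 604.7 -142.6   60. ]
```

```bash
python3 -m creep '{"claw":[0,0,0,0,0,0,0,0,0,0,0],"delta_pos":[[-0.08,-0.05,0],[0,0,-0.9],[0,0,-0.9],[0,0,-0.9],[0,0,-0.9],[0,0,-0.9],[0,0,-0.6],[0,0,-0.3],[0,0,0],[0,0,0],[0,0,0]],"turn":[0.92,0.92,0.92,0.92,0,0,0,0,0,0,0]}'
python3 - <<'E'
from h import *
s,im=shot('wrist','w7');print(s['tcp_pos'])
cv2.imwrite('pics/c3.png',im[150:400,150:500,::-1])
E
```

```text
clock: 17.35
tcp_pos: [445.9, 12.5, 0.6]
tcp_rot: [[0.812, 0.584, 0.002], [0.584, -0.812, -0.0], [0.001, 0.001, -1.0]]
force: [0.6, -0.1, 0.8]
finger_gap: 0.504
gripper_force: 0.0
[445.93896178  12.53794446   0.6318141 ]
```

View pics/c3.png

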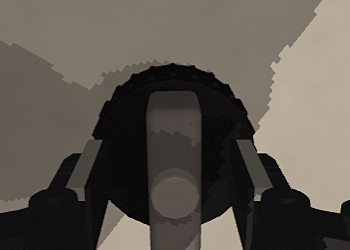

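The bar (crop columns 148–205) is centred between the pads and aligned with them. I'll lower a bit, close and lift.

```bash
python3 -m creep '{"claw":[0,-1,-1,-1,-1,-1,-1,-1],"delta_pos":[[0,-0.05,-0.15],[0,0,0],[0,0,0],[0,0,0],[0,0,0],[0,0,0],[0,0,0],[0,0,0]],"turn":[0,0,0,0,0,0,0,0]}'
python3 -m creep '{"claw":[-1,-1,-1,-1,-1,-1,-1],"delta_pos":[[0,0,0.9],[0,0,1],[0,0,1],[0,0,1],[0,0,0],[0,0,0],[0,0,0]],"turn":[0,0,0,0,0,0,0]}'
```

```text
clock: 18.2
tcp_pos: [445.2, 10.8, -4.7]
tcp_rot: [[0.812, 0.584, 0.0], [0.584, -0.812, -0.0], [0.0, 0.0, -1.0]]
force: [-0.8, -1.6, 4.6]
finger_gap: 0.197
gripper_force: 59.3
clock: 18.9
tcp_pos: [444.0, 10.8, 110.8]
tcp_rot: [[0.812, 0.584, -0.002], [0.584, -0.812, 0.0], [-0.002, -0.001, -1.0]]
force: [0.3, 0.7, -1.4]
finger_gap: 0.192
gripper_force: 58.9
```

```bash
python3 -m creep '{"claw":[-1,-1,-1,-1,-1,-1,-1],"delta_pos":[[0.75,-0.57,0.3],[0.75,-0.57,0.3],[0.75,-0.57,0.3],[0.75,-0.57,0.3],[0.75,-0.57,0.3],[0,0,0],[0,0,0]],"turn":[0,0,0,0,0,0,0]}'
python3 - <<'E'
from h import *
s,im=shot('wrist','w8');print(s['tcp_pos'],s['finger_gap'])
for n in ['port1','port2','port0']:
    print(n,[(np.round(d['xyz']).tolist(),round(d['confidence'],2)) for d in bot.pinpoint(n,'wrist')])
E
```

```text
clock: 19.6
tcp_pos: [556.8, -74.4, 155.3]
tcp_rot: [[0.812, 0.583, -0.003], [0.583, -0.812, 0.001], [-0.001, -0.003, -1.0]]
force: [-0.2, 0.3, -1.5]
finger_gap: 0.198
gripper_force: 59.0
[556.80853294 -74.38532427 155.29173617] 0.19817641602762665
port1 [([605.0, -43.0, 61.0], 0.83), ([600.0, 69.0, 61.0], 0.67), ([604.0, -151.0, 59.0], 0.59)]
port2 [([605.0, -43.0, 61.0], 0.83), ([600.0, 69.0, 61.0], 0.67), ([604.0, -151.0, 59.0], 0.59)]
port0 [([605.0, -43.0, 61.0], 0.83), ([600.0, 69.0, 61.0], 0.67), ([604.0, -151.0, 59.0], 0.59)]
```

View pics/w8.png

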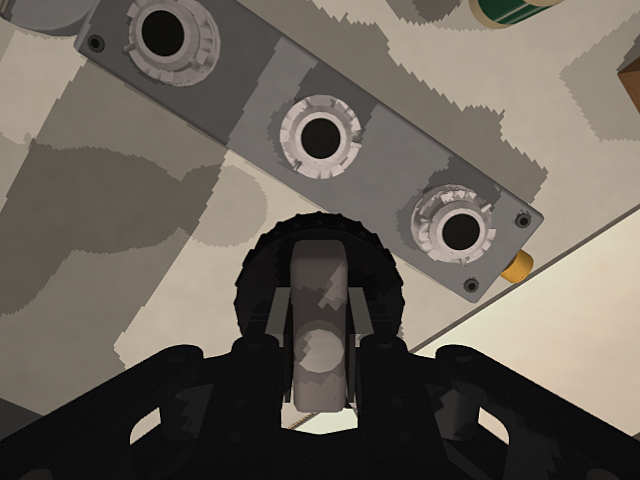

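Hole centres at about (163,34), (321,138) and (463,231). The button of the held cap is at (321,353). I'll measure all of them, and the cap's offset in the hand.

```bash
python3 - <<'E'
from h import *
s=bot.read_state(); im=cv2.imread('pics/w8.png',0)
Q=[]
for u,v in [(163,34),(321,138),(463,231)]:
    m=(im<45).astype(np.uint8); n,l,st,c=cv2.connectedComponentsWithStats(m); k=l[v,u]; 
    q=pix2w('wrist',c[k],60,s); Q.append(q); print(st[k],c[k].round(1),q.round(1))
print(np.linalg.norm(Q[0]-Q[1]),np.linalg.norm(Q[1]-Q[2]))
b=pix2w('wrist',(321,353),s['tcp_pos'][2]+59.7,s)-s['tcp_pos']; print('btn in tool',np.array(s['tcp_rot']).T@b, b)
m=np.mean(Q,0); d=(Q[0]-Q[2]);d/=np.linalg.norm(d)
for k in (-110,0,110,215): print(k,(m+k*d).round(1))
print('to p1', m-b-s['tcp_pos'])
E
```

```text
[ 142   10   42   46 1502] [162.4  32.9] [596.9  68.3  60. ]
[ 302  119   38   40 1208] [320.3 138.1] [602.2 -42.   60. ]
[ 443  214   37   36 1032] [460.6 231.6] [ 607.6 -152.3   60. ]
110.4324270242481 110.39774932946501
btn in tool [ -1.41274904   0.85183647 -59.69949929] [-0.57486509 -1.52683679 59.7       ]
-110 [ 607.6 -151.9   60. ]
0 [602.2 -42.   60. ]
110 [596.9  67.9  60. ]
215 [591.9 172.7  60. ]
to p1 [  46.19645583   33.30768448 -156.14836314]
```

```bash
python3 -m creep '{"claw":[-1,-1,-1,-1,-1,-1,-1,-1],"delta_pos":[[0.77,0.565,0],[0.77,0.565,0],[0,0,-1],[0,0,-1],[0,0,-1],[0,0,0],[0,0,0],[0,0,0]],"turn":[0,0,0,0,0,0,0,0]}'
python3 -m creep '{"claw":[-1,-1,-1,-1,-1],"delta_pos":[[0,0,-0.3],[0,0,-0.2],[0,0,-0.2],[0,0,0],[0,0,0]],"turn":[0,0,0,0,0]}'
```

```text
clock: 20.6
tcp_pos: [604.8, -40.4, 69.2]
tcp_rot: [[0.812, 0.584, 0.003], [0.584, -0.812, -0.0], [0.002, 0.002, -1.0]]
force: [0.6, -0.5, -1.3]
finger_gap: 0.197
gripper_force: 58.8
clock: 21.1
tcp_pos: [603.6, -40.6, 45.9]
tcp_rot: [[0.812, 0.584, -0.0], [0.584, -0.812, 0.0], [-0.0, -0.0, -1.0]]
force: [0.3, 1.0, -2.4]
finger_gap: 0.193
gripper_force: 58.8
```

```bash
python3 -m creep '{"claw":[-1,-1,-1],"delta_pos":[[0,0,-0.1],[0,0,0],[0,0,0]],"turn":[0,0,0]}'
```

```text
clock: 21.4
tcp_pos: [603.7, -40.7, 43.1]
tcp_rot: [[0.812, 0.584, -0.0], [0.584, -0.812, 0.0], [0.0, -0.0, -1.0]]
force: [0.9, -0.3, -1.8]
finger_gap: 0.196
gripper_force: 58.8
```

```bash
for i in 1 ; do python3 -m creep '{"claw":[-1,-1,-1],"delta_pos":[[0,0,-0.1],[0,0,0],[0,0,0]],"turn":[0,0,0]}'|grep -E "pos|force: \["; python3 -m creep '{"claw":[-1,-1,-1],"delta_pos":[[0,0,-0.1],[0,0,0],[0,0,0]],"turn":[0,0,0]}'|grep -E "pos|force: \["; done
```

```text
tcp_pos: [603.6, -40.7, 40.0]
force: [-1.2, -0.3, -1.4]
tcp_pos: [604.1, -40.6, 39.4]
force: [-8.2, -0.3, 20.0]
```

The cap landed at 15.8 mm below the neck top, so it went straight into a gap. Now I screw it forward.

```bash
python3 -m creep '{"claw":[-1,-1,-1,-1,-1,-1,-1,-1],"delta_pos":[[0,0,0],[0,0,-0.013],[0,0,-0.013],[0,0,-0.013],[0,0,-0.013],[0,0,0],[0,0,0],[0,0,0]],"turn":[-1,-1,-1,-1,-1,0,0,0]}'; python3 -c "
from h import *
s=bot.read_state();print(s['joints'],s['wrist_torque'])"
```

```text
clock: 22.8
tcp_pos: [605.6, -41.6, 37.6]
tcp_rot: [[0.995, 0.099, 0.004], [0.099, -0.995, -0.001], [0.004, 0.002, -1.0]]
force: [0.9, -3.1, 9.2]
finger_gap: 0.195
gripper_force: 60.5
[ 0.33902882  0.411228   -0.42496876  1.73442399  0.19492152  1.03348129
 -1.6260101 ] [-0.71255007  0.02211976 -0.07989376]
```

```bash
python3 -m creep '{"claw":[-1,-1,-1,-1,-1,-1,-1],"delta_pos":[[0,0,-0.013],[0,0,-0.013],[0,0,-0.013],[0,0,-0.013],[0,0,-0.013],[0,0,0],[0,0,0]],"turn":[-1,-1,-1,-1,-1,0,0]}'; python3 -m creep '{"claw":[-1,-1,-1,-1,-1],"delta_pos":[[0,0,-0.013],[0,0,-0.013],[0,0,0],[0,0,0],[0,0,0]],"turn":[-1,-0.7,0,0,0]}'; python3 -c "
from h import *
s=bot.read_state();print(s['joints'][-1],s['wrist_torque'])"
```

```text
clock: 23.5
tcp_pos: [605.5, -42.4, 35.5]
tcp_rot: [[0.911, -0.413, 0.004], [-0.413, -0.911, -0.002], [0.004, 0.0, -1.0]]
force: [0.2, -4.5, 9.8]
finger_gap: 0.19
gripper_force: 60.5
clock: 24.0
tcp_pos: [604.9, -42.5, 35.4]
tcp_rot: [[0.824, -0.567, 0.003], [-0.567, -0.824, -0.003], [0.004, 0.001, -1.0]]
force: [-4.8, -4.6, 18.1]
finger_gap: 0.196
gripper_force: 61.8
-2.2829595453691356 [-1.04697518  1.38213106  0.46268469]
```

```bash
python3 -m creep '{"claw":[-1,-1,-1],"delta_pos":[[0,0,0],[0,0,0],[0,0,0]],"turn":[-1,0,0]}'; python3 -m creep '{"claw":[0,0,0,0,-1,-1,-1,-1,-1],"delta_pos":[[0,0,0],[0,0,0],[0,0,0],[0,0,1],[0,0,0.7],[0,0,0],[0,0,0],[0,0,0],[0,0,0]],"turn":[0,0,0,0,0,0,0,0,0]}'
```

```text
clock: 24.3
tcp_pos: [605.2, -43.1, 35.5]
tcp_rot: [[0.761, -0.649, 0.003], [-0.649, -0.761, -0.004], [0.005, 0.001, -1.0]]
force: [-5.1, -6.1, 18.5]
finger_gap: 0.193
gripper_force: 84.5
clock: 25.2
tcp_pos: [602.9, -40.6, 82.6]
tcp_rot: [[0.76, -0.649, -0.002], [-0.649, -0.761, 0.0], [-0.002, 0.001, -1.0]]
force: [-0.4, -0.5, 0.7]
finger_gap: -0.002
gripper_force: 0.0
```

```bash
python3 -m creep '{"claw":[-1,-1,-1,-1],"delta_pos":[[0,-0.05,-0.4],[0,0,-0.3],[0,0,0],[0,0,0]],"turn":[0,0,0,0]}'|grep -E "pos|force: \["; python3 -m creep '{"claw":[-1,-1,-1],"delta_pos":[[0,0,-0.1],[0,0,0],[0,0,0]],"turn":[0,0,0]}'|grep -E "pos|force: \[";python3 -m creep '{"claw":[-1,-1,-1],"delta_pos":[[0,0,-0.1],[0,0,0],[0,0,0]],"turn":[0,0,0]}'|grep -E "pos|force: \["
```

```text
tcp_pos: [603.2, -42.1, 62.1]
force: [0.9, 1.0, 0.3]
tcp_pos: [603.7, -42.1, 59.9]
force: [-0.7, 0.4, 0.6]
tcp_pos: [603.7, -42.2, 56.8]
force: [0.2, -0.4, 0.7]
```

```bash
python3 -m creep '{"claw":[-1,-1,-1],"delta_pos":[[0,0,-0.07],[0,0,0],[0,0,0]],"turn":[0,0,0]}'|grep -E "pos|force: \["; python3 -m creep '{"claw":[-1,-1,-1],"delta_pos":[[0,0,-0.07],[0,0,0],[0,0,0]],"turn":[0,0,0]}'|grep -E "pos|force: \["
python3 -m creep '{"claw":[-1,-1,-1],"delta_pos":[[0,0,-0.07],[0,0,0],[0,0,0]],"turn":[0,0,0]}'|grep -E "pos|force: \["
```

```text
tcp_pos: [604.0, -42.2, 56.3]
force: [-6.0, 0.5, 14.9]
tcp_pos: [604.4, -42.2, 56.2]
force: [-11.5, -0.1, 30.3]
tcp_pos: [604.8, -42.1, 56.0]
force: [-19.0, 1.7, 45.7]
```

Cap A is home and pressed. Next is cap B.

```bash
python3 -m creep '{"claw":[-1,-1,-1,-1,0,0,0,0,0,0,0,0],"delta_pos":[[0,0,0.9],[0,0,0.9],[0,0,0.9],[0,0,0.9],[-0.93,-0.87,0],[-0.93,-0.87,0],[-0.93,-0.87,0],[-0.93,-0.87,0],[-0.93,-0.87,0],[0,0,0],[0,0,0],[0,0,0]],"turn":[0,1,1,1,1,1,1,1,1,1,1,1]}'|grep pos
python3 -m creep '{"claw":[0,0,0,0,0,0,0,0],"delta_pos":[[0,0,0],[0,0,0],[0,0,0],[0,0,0],[0,0,0],[0,0,0],[0,0,0],[0,0,0]],"turn":[1,1,1,1,1,1,0,0]}'
python3 - <<'E'
from h import *
s,im=shot('wrist','w9');print(s['tcp_pos'],s['joints'][-1])
print([(np.round(d['xyz']).tolist(),round(d['confidence'],2)) for d in bot.pinpoint('cap0','wrist')])
cv2.imwrite('pics/c4.png',im[100:400,100:540,::-1])
E
```

```text
tcp_pos: [463.9, -173.0, 158.6]
clock: 29.1
tcp_pos: [464.1, -172.7, 158.4]
tcp_rot: [[0.48, 0.877, -0.0], [0.877, -0.48, 0.0], [-0.0, -0.0, -1.0]]
force: [-0.5, -0.3, 0.0]
finger_gap: 0.499
gripper_force: 0.0
[ 464.10397126 -172.67661917  158.4432013 ] -0.2519646671971597
[([466.0, -178.0, 4.0], 0.82)]
```

View pics/c4.png

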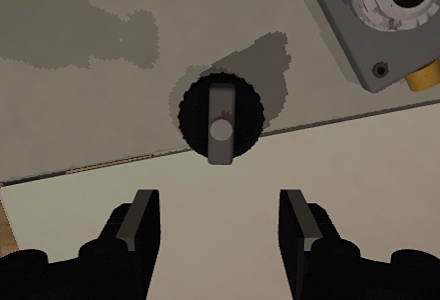

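Cap B: button (321,229), bar from (322,184) to (320,264).

```bash
python3 -c "
from h import *
bar((322,184),(320,264),(321,229),bot.read_state())"
```

```text
len 57.0 mid [ 463.9 -176.3   49. ] btn [ 463.2 -177.4   55. ] tool 61.4 bar 60.1 turn deg -1.3 rows -0.21 dxyz to btn [  -0.9   -4.7 -103.5] j7 -0.25129844420219694
```

```bash
python3 -m creep '{"claw":[0,0,0,0,0,0,0,0,0],"delta_pos":[[-0.03,-0.15,0],[0,0,-0.95],[0,0,-0.95],[0,0,-0.95],[0,0,-0.95],[0,0,-0.95],[0,0,-0.38],[0,0,-0.3],[0,0,0]],"turn":[-0.2,0,0,0,0,0,0,0,0]}'|grep pos
python3 -m creep '{"claw":[-1,-1,-1,-1,-1,-1,-1],"delta_pos":[[0,0,0],[0,0,0],[0,0,0],[0,0,0],[0,0,0],[0,0,0],[0,0,0]],"turn":[0,0,0,0,0,0,0]}'
python3 -m creep '{"claw":[-1,-1,-1,-1,-1,-1,-1,-1],"delta_pos":[[0,0,1],[0,0,1],[0,0,1],[0,0,1],[0,0,1],[0,0,0],[0,0,0],[0,0,0]],"turn":[0,0,0,0,0,0,0,0]}'
python3 - <<'E'
from h import *
s,im=shot('wrist','w10');print(s['tcp_pos'],s['joints'][-1])
cv2.imwrite('pics/c5.png',im[180:450,200:440,::-1])
E
```

```text
tcp_pos: [463.1, -177.2, -4.7]
clock: 30.8
tcp_pos: [464.5, -177.6, -3.0]
tcp_rot: [[0.496, 0.869, 0.002], [0.869, -0.496, -0.001], [0.0, 0.002, -1.0]]
force: [-0.7, 0.8, 7.2]
finger_gap: 0.194
gripper_force: 59.7
clock: 31.6
tcp_pos: [462.5, -177.0, 144.6]
tcp_rot: [[0.495, 0.869, -0.002], [0.869, -0.495, 0.0], [-0.0, -0.002, -1.0]]
force: [-0.2, 0.5, -1.5]
finger_gap: 0.192
gripper_force: 59.1
[ 462.51772096 -176.99549458  144.60850456] -0.26448198502689113
```

View pics/c5.png

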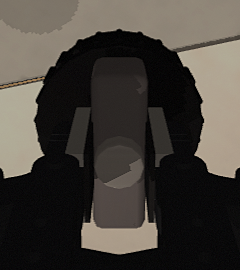

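The held cap's button is at (320,341).

```bash
python3 -c "
from h import *
s=bot.read_state();p=s['tcp_pos']
for h in (58.5,59.7):
  b=pix2w('wrist',(320,341),p[2]+h,s)-p; print(b, np.array([607.6,-151.9,0])-b-p)"
```

```text
[ 1.51622183  1.39834402 58.5       ] [ 143.63295928   23.63104268 -202.92183968]
[ 1.84911527  1.98346974 59.7       ] [ 143.30006585   23.04591696 -204.12183968]
```

```bash
g(){ grep -E "pos|force: \["; }; python3 -m creep '{"claw":[-1,-1,-1,-1,-1,-1,-1,-1,-1,-1],"delta_pos":[[0.957,0.156,0],[0.957,0.156,0],[0.957,0.156,0],[0.957,0.156,0],[0.957,0.156,0],[0,0,-0.9],[0,0,-0.9],[0,0,-0.9],[0,0,0],[0,0,0]],"turn":[0,0,0,0,0,0,0,0,0,0]}'|g
python3 -m creep '{"claw":[-1,-1,-1],"delta_pos":[[0,0,-0.3],[0,0,0],[0,0,0]],"turn":[0,0,0]}'|g
python3 -m creep '{"claw":[-1,-1,-1],"delta_pos":[[0,0,-0.15],[0,0,0],[0,0,0]],"turn":[0,0,0]}'|g
python3 -m creep '{"claw":[-1,-1,-1],"delta_pos":[[0,0,-0.1],[0,0,0],[0,0,0]],"turn":[0,0,0]}'|g
```

```text
tcp_pos: [606.3, -153.6, 64.1]
force: [-0.0, -0.4, -1.0]
tcp_pos: [607.1, -153.9, 56.2]
force: [0.9, -0.2, -1.5]
tcp_pos: [606.9, -153.5, 51.2]
force: [1.3, -0.0, -1.8]
tcp_pos: [607.4, -153.5, 48.4]
force: [2.2, 2.2, 0.6]
```

```bash
g(){ grep -E "pos|force: \["; }
python3 -m creep '{"claw":[-1,-1,-1,-1],"delta_pos":[[0,0,-0.08],[0,0,0],[0,0,0],[0,0,0]],"turn":[1,1,0,0]}'|g
python3 -m creep '{"claw":[-1,-1,-1,-1],"delta_pos":[[0,0,0],[0,0,0],[0,0,0],[0,0,0]],"turn":[1,1,0,0]}'|g
python3 -m creep '{"claw":[-1,-1,-1,-1],"delta_pos":[[0,0,0],[0,0,0],[0,0,0],[0,0,0]],"turn":[1,1,0,0]}'|g
python3 -m creep '{"claw":[-1,-1,-1,-1],"delta_pos":[[0,0,0],[0,0,0],[0,0,0],[0,0,0]],"turn":[1,1,0,0]}'|g
```

```text
tcp_pos: [608.7, -153.7, 47.6]
force: [1.3, 1.7, 8.6]
tcp_pos: [606.7, -153.4, 45.5]
force: [1.0, 3.1, 0.1]
tcp_pos: [607.0, -153.4, 45.5]
force: [3.1, 3.6, -3.0]
tcp_pos: [607.4, -152.8, 45.8]
force: [4.5, 7.3, -2.4]
```

```bash
g(){ grep -E "pos|force: \[|rot"; }
python3 -m creep '{"claw":[-1,-1,-1,-1],"delta_pos":[[0,0,-0.1],[0,0,0],[0,0,0],[0,0,0]],"turn":[0,0,0,0]}'|g
python3 -m creep '{"claw":[-1,-1,-1,-1],"delta_pos":[[0,0,-0.1],[0,0,0],[0,0,0],[0,0,0]],"turn":[-1,-1,0,0]}'|g
```

```text
tcp_pos: [608.1, -152.9, 45.3]
tcp_rot: [[-0.306, 0.952, 0.003], [0.952, 0.306, 0.001], [0.0, 0.003, -1.0]]
force: [-3.1, 7.3, 16.1]
tcp_pos: [608.4, -154.3, 41.9]
tcp_rot: [[-0.106, 0.994, 0.003], [0.994, 0.106, -0.002], [-0.002, 0.003, -1.0]]
force: [1.2, 2.4, 9.7]
```

```bash
g(){ grep -E "pos|force: \[|rot"; }
python3 -m creep '{"claw":[-1,-1,-1,-1,-1,-1],"delta_pos":[[0,0,-0.02],[0,0,-0.013],[0,0,-0.013],[0,0,-0.013],[0,0,0],[0,0,0]],"turn":[-1,-1,-1,-1,0,0]}'|g
python3 -m creep '{"claw":[-1,-1,-1,-1,-1,-1],"delta_pos":[[0,0,-0.013],[0,0,-0.013],[0,0,-0.013],[0,0,-0.013],[0,0,0],[0,0,0]],"turn":[-1,-1,-1,-1,0,0]}'|g
```

```text
tcp_pos: [608.1, -154.9, 40.3]
tcp_rot: [[0.308, 0.951, 0.003], [0.951, -0.308, -0.002], [-0.001, 0.003, -1.0]]
force: [-0.6, 0.2, 13.3]
tcp_pos: [607.7, -155.0, 38.7]
tcp_rot: [[0.669, 0.743, 0.002], [0.743, -0.669, -0.002], [-0.0, 0.003, -1.0]]
force: [-1.4, 0.8, 13.3]
```

```bash
g(){ grep -E "pos|force: \[|rot|gripper"; }
python3 -m creep '{"claw":[-1,-1,-1,-1,-1,-1],"delta_pos":[[0,0,-0.013],[0,0,-0.013],[0,0,-0.013],[0,0,-0.013],[0,0,0],[0,0,0]],"turn":[-1,-1,-1,-1,0,0]}'|g
python3 -m creep '{"claw":[-1,-1,-1,-1,-1,-1],"delta_pos":[[0,0,-0.013],[0,0,-0.013],[0,0,0],[0,0,0],[0,0,0],[0,0,0]],"turn":[-1,-1,0,0,0,0]}'|g
```

```text
tcp_pos: [607.4, -154.7, 37.2]
tcp_rot: [[0.913, 0.407, 0.002], [0.407, -0.913, -0.002], [0.001, 0.002, -1.0]]
force: [-2.4, 1.8, 15.2]
gripper_force: 61.6
tcp_pos: [608.4, -153.1, 37.2]
tcp_rot: [[0.977, 0.213, 0.003], [0.213, -0.977, -0.001], [0.003, 0.002, -1.0]]
force: [-4.8, 4.4, 20.2]
gripper_force: 89.3
```

```bash
g(){ grep -E "pos|force: \["; }
python3 -m creep '{"claw":[0,0,0,0,-1,-1,-1,-1,-1],"delta_pos":[[0,0,0],[0,0,0],[0,0,0],[0,0,1],[0,0,0.7],[0,0,0],[0,0,0],[0,0,0],[0,0,0]],"turn":[0,0,0,0,0,0,0,0,0]}'|g
python3 -m creep '{"claw":[-1,-1,-1,-1],"delta_pos":[[0,0,-0.4],[0,0,-0.3],[0,0,0],[0,0,0]],"turn":[0,0,0,0]}'|g
```

```text
tcp_pos: [606.1, -153.8, 83.8]
force: [-0.1, 0.0, 0.1]
tcp_pos: [606.4, -153.7, 63.3]
force: [0.6, -0.0, 0.1]
```

```bash
g(){ grep -E "pos|force: \["; }
python3 -m creep '{"claw":[-1,-1,-1],"delta_pos":[[0.04,0.05,-0.17],[0,0,0],[0,0,0]],"turn":[0,0,0]}'|g
python3 -m creep '{"claw":[-1,-1,-1],"delta_pos":[[0,0,-0.1],[0,0,0],[0,0,0]],"turn":[0,0,0]}'|g
python3 -m creep '{"claw":[-1,-1,-1],"delta_pos":[[0,0,-0.1],[0,0,0],[0,0,0]],"turn":[0,0,0]}'|g
python3 -m creep '{"claw":[-1,-1,-1],"delta_pos":[[0,0,-0.08],[0,0,0],[0,0,0]],"turn":[0,0,0]}'|g
```

```text
tcp_pos: [608.0, -152.1, 58.9]
force: [-0.7, 0.1, -0.2]
tcp_pos: [608.5, -152.2, 56.5]
force: [-0.1, 1.0, 5.9]
tcp_pos: [608.9, -152.4, 56.2]
force: [-9.7, 2.2, 25.9]
tcp_pos: [609.3, -152.5, 56.0]
force: [-15.7, 4.3, 42.8]
```

```bash
python3 -m creep '{"claw":[-1,-1,-1,-1,0,0,0,0,0,0,0,0],"delta_pos":[[0,0,0.9],[0,0,0.9],[0,0,0.9],[0,0,1],[-0.25,0.944,0],[-0.25,0.944,0],[-0.25,0.944,0],[-0.25,0.944,0],[-0.25,0.944,0],[-0.25,0.944,0],[-0.25,0.944,0],[-0.25,0.944,0]],"turn":[0,0,0,0,0,0,0,0,0,0,0,0]}'|grep pos
python3 -m creep '{"claw":[0,0,0,0,0,0,0,0,0,0,0,0],"delta_pos":[[-0.25,0.944,0],[-0.25,0.944,0],[-0.25,0.944,0],[-0.25,0.944,0],[-0.25,0.944,0],[-0.25,0.944,0],[-0.25,0.944,0],[-0.25,0.944,0],[-0.25,0.944,0],[-0.25,0.944,0],[-0.25,0.944,0],[0,0,0]],"turn":[0,0,0,0,0,0,0,0,0,0,0,0]}'|grep pos
python3 -m creep '{"claw":[0,0],"delta_pos":[[0,0,0],[0,0,0]],"turn":[0,0]}'|grep -E "pos|rot"
python3 - <<'E'
from h import *
s,im=shot('wrist','w11');print(s['tcp_pos'],s['joints'])
print([(np.round(d['xyz']).tolist(),round(d['confidence'],2)) for d in bot.pinpoint('cap0','wrist')])
E
```

```text
tcp_pos: [547.4, 75.3, 161.2]
tcp_pos: [462.6, 390.2, 161.2]
tcp_pos: [466.1, 384.6, 161.2]
tcp_rot: [[0.977, 0.212, -0.0], [0.212, -0.977, -0.001], [-0.0, 0.001, -1.0]]
[466.10387897 384.58455847 161.22931186] [-0.33593251  0.30924129 -0.52320445  1.60697395  0.16050193  1.26898831
 -2.24387638]
[([465.0, 388.0, -1.0], 0.91), ([340.0, 408.0, 3.0], 0.82), ([484.0, 493.0, 1.0], 0.58)]
```

View pics/w11.png

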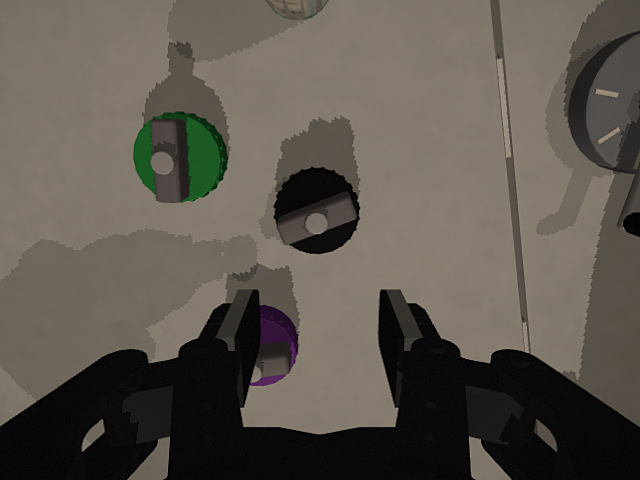

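Black cap C: button (316,223), bar from (280,233) to (354,207). The green look-alike is at (180,157) and the purple one at (270,350), both clear.

```bash
python3 -c "
from h import *
s=bot.read_state()
bar((280,233),(354,207),(316,223),s)
im=cv2.imread('pics/w11.png').astype(int)[165:260,270:365]
g=im.mean(2); m=((g>58)&(np.hypot(*(np.indices(g.shape)-np.array([45,46])[:,None,None]))<36)).astype(np.uint8)
n,l,st,c=cv2.connectedComponentsWithStats(m);k=1+st[1:,4].argmax();ys,xs=np.where(l==k)
r=cv2.minAreaRect(np.stack([xs+270,ys+165],1).astype(np.float32));print(r,len(xs))"
```

```text
len 55.0 mid [465.5 385.7  49. ] btn [464.8 386.   55. ] tool 12.2 bar 122.1 turn deg -70.1 rows -11.69 dxyz to btn [  -1.4    1.5 -106.4] j7 -2.244069662616034
((319.7916259765625, 220.98895263671875), (22.547924041748047, 70.78336334228516), 68.80594635009766) 1363
```

```bash
python3 -m creep '{"claw":[0,0,0,0,0,0,0,0,0,0,0,0],"delta_pos":[[-0.03,0.05,0],[0,0,0],[0,0,0],[0,0,0],[0,0,0],[0,0,0],[0,0,0],[0,0,0],[0,0,0],[0,0,0],[0,0,0],[0,0,0]],"turn":[1,1,1,1,1,1,1,1,1,1,1,1]}'|grep pos
python3 -m creep '{"claw":[0,0,0,0,0,0,0,0,0,0],"delta_pos":[[0,0,0],[0,0,0],[0,0,0],[0,0,0],[0,0,-0.9],[0,0,-0.9],[0,0,-0.9],[0,0,0],[0,0,0],[0,0,0]],"turn":[1,1,1,1,1,1,0.4,0,0,0]}'|grep -E "pos|rot|force"
python3 - <<'E'
from h import *
s,im=shot('wrist','w12');p=s['tcp_pos'];print(p,s['joints'][-1])
print([(np.round(d['xyz']).tolist(),round(d['confidence'],2)) for d in bot.pinpoint('cap0','wrist')])
# bar outline on the crown, button by bright round
g=cv2.cvtColor(im,cv2.COLOR_RGB2GRAY)
m,T=T_wc('wrist',s)
sub=g[170:330,262:376]; mm=(sub>55).astype(np.uint8); n,l,st,c=cv2.connectedComponentsWithStats(mm)
for k in range(1,n):
    if st[k,4]>300:
        ys,xs=np.where(l==k); print(st[k],cv2.minAreaRect(np.stack([xs+262,ys+170],1).astype(np.float32)))
print(cv2.HoughCircles(cv2.medianBlur(g,3),cv2.HOUGH_GRADIENT,1.5,30,param1=60,param2=16,minRadius=10,maxRadius=20))
E
```

```text
tcp_pos: [465.3, 386.2, 161.6]
tcp_pos: [465.5, 387.8, 82.3]
tcp_rot: [[-0.539, 0.842, 0.002], [0.842, 0.539, 0.001], [0.0, 0.002, -1.0]]
force: [0.2, 0.7, 0.1]
gripper_force: 0.0
[465.53720006 387.79744283  82.3075172 ] -0.45810245001077105
[([341.0, 410.0, -0.0], 0.92), ([463.0, 385.0, -1.0], 0.78), ([484.0, 494.0, -3.0], 0.64)]
[    0     0   114   160 11175] ((318.4999694824219, 249.49996948242188), (158.99996948242188, 112.99998474121094), 90.0)
[[[540.75 290.25  19.15]
  [579.75 300.75  19.15]
  [506.25 107.25  19.15]
  [315.75 258.75  14.05]
  [474.75  89.25  17.5 ]
  [620.25 348.75  17.5 ]
  [110.25  77.25  15.85]
  [590.25 333.75  15.85]
  [228.75 321.75  19.15]
  [108.75 117.75  19.15]
  [443.25  87.75  19.15]
  [609.75 309.75  14.2 ]
  [410.25 320.25  17.5 ]
  [473.25 129.75  19.15]
  [555.75 329.25  17.5 ]
  [414.75 107.25  19.15]
  [425.25  59.25  19.15]
  [315.75 221.25  19.15]
  [486.75  56.25  19.15]
  [582.75 252.75  15.85]
  [269.25 134.25  17.2 ]
  [384.75 131.25  12.4 ]
  [545.25 138.75  17.5 ]
  [384.75  59.25  14.2 ]
  [525.75 317.25  14.05]
  [120.75  23.25  19.15]
  [224.25  30.75  19.15]
  [533.25 257.25  19.15]
  [440.25 141.75  19.15]
  [194.25 357.75  17.5 ]
  [200.25 143.25  15.55]
  [345.75 215.25  19.15]
  [482.25 467.25  13.75]
  [ 90.75  51.75  12.4 ]
  [548.25 429.75  12.4 ]
  [453.75  36.75  15.7 ]
  [120.75 428.25  19.15]
  [420.75 348.75  10.6 ]
  [311.25 290.25  12.55]
  [ 23.25 390.75  17.35]
  [278.25 216.75  14.05]
  [179.25  45.75  12.25]
  [498.75 150.75  14.05]
  [606.75 417.75  15.85]
  [417.75 285.75  17.5 ]
  [528.75  81.75  12.55]
  [639.75 306.75  12.55]
  [156.75 470.25  17.5 ]
  [375.75  96.75  12.55]
  [476.25 303.75  13.6 ]
  [275.25 185.25  10.45]]]
```

```bash
python3 -c "
from h import *
s=bot.read_state();print(pix2w('wrist',(315.75,258.75),55,s), s['tcp_pos'])"
```

```text
[464.22717463 386.85632452  55.        ] [465.41265224 387.87250419  82.20509353]
```

```bash
python3 -m creep '{"claw":[0,0,0,0,0,0],"delta_pos":[[-0.03,-0.05,-0.9],[0,0,-0.9],[0,0,-0.8],[0,0,-0.29],[0,0,0],[0,0,0]],"turn":[0,0,0,0,0,0]}'|grep -E "pos|force: \["
python3 -m creep '{"claw":[-1,-1,-1,-1,-1,-1,-1],"delta_pos":[[0,0,0],[0,0,0],[0,0,0],[0,0,0],[0,0,0],[0,0,0],[0,0,0]],"turn":[0,0,0,0,0,0,0]}'
python3 -m creep '{"claw":[-1,-1,-1,-1,-1,-1,-1,-1],"delta_pos":[[0,0,1],[0,0,1],[0,0,1],[0,0,1],[0,0,1],[0,0,0],[0,0,0],[0,0,0]],"turn":[0,0,0,0,0,0,0,0]}'
python3 - <<'E'
from h import *
s,im=shot('wrist','w13');p=s['tcp_pos'];print(p,s['joints'])
g=cv2.cvtColor(im,cv2.COLOR_RGB2GRAY)
h=cv2.HoughCircles(cv2.medianBlur(g[310:400,280:360],3),cv2.HOUGH_GRADIENT,1.5,20,param1=60,param2=12,minRadius=16,maxRadius=28)
if h is not None:
  for c in h[0][:4]:
    uv=(c[0]+280,c[1]+310); b=pix2w('wrist',uv,p[2]+59,s)-p; print(uv,c[2],b.round(1),'to p2',(np.array([596.9,67.9,0])-b-p).round(1))
E
```

```text
tcp_pos: [464.4, 386.6, -4.7]
force: [-0.6, 0.1, 1.4]
clock: 47.15
tcp_pos: [464.6, 386.5, -4.6]
tcp_rot: [[-0.54, 0.842, 0.002], [0.842, 0.54, 0.001], [-0.0, 0.002, -1.0]]
force: [-0.1, 0.2, 7.2]
finger_gap: 0.198
gripper_force: 59.7
clock: 47.95
tcp_pos: [463.4, 385.1, 142.8]
tcp_rot: [[-0.54, 0.842, -0.001], [0.842, 0.54, -0.001], [-0.0, -0.002, -1.0]]
force: [0.0, 0.6, -2.3]
finger_gap: 0.196
gripper_force: 58.8
[463.3541359  385.12251405 142.7558019 ] [-0.10943578  0.38816104 -0.82730971  1.62196375  0.29642416  1.26437276
 -0.41980038]
(np.float32(319.75), np.float32(346.75)) 22.15 [ 0.1  0.4 59. ] to p2 [ 133.4 -317.6 -201.8]
(np.float32(324.25), np.float32(327.25)) 23.8 [-2.3  6.7 59. ] to p2 [ 135.8 -323.9 -201.8]
(np.float32(303.25), np.float32(331.75)) 20.35 [-6.8  2.  59. ] to p2 [ 140.3 -319.2 -201.8]
(np.float32(309.25), np.float32(391.75)) 16.6 [  6.  -14.8  59. ] to p2 [ 127.6 -302.5 -201.8]
```

```bash
python3 -m creep '{"claw":[-1,-1,-1,-1,-1,-1,-1,-1,-1,-1,-1],"delta_pos":[[0.404,-0.962,0],[0.404,-0.962,0],[0.404,-0.962,0],[0.404,-0.962,0],[0.404,-0.962,0],[0.404,-0.962,0],[0.404,-0.962,0],[0.404,-0.962,0],[0.404,-0.962,0],[0.404,-0.962,0],[0.404,-0.962,0]],"turn":[0,0,0,0,0,0,0,0,0,0,0]}'|grep pos
python3 -m creep '{"claw":[-1,-1,-1,-1,-1,-1,-1],"delta_pos":[[0,0,0],[0,0,-0.88],[0,0,-0.88],[0,0,-0.88],[0,0,0],[0,0,0],[0,0,0]],"turn":[0,0,0,0,0,0,0]}'|grep -E "pos|rot|force: \["
```

```text
tcp_pos: [596.8, 66.9, 142.6]
tcp_pos: [597.8, 68.9, 66.0]
tcp_rot: [[-0.541, 0.841, 0.002], [0.841, 0.541, 0.0], [-0.001, 0.002, -1.0]]
force: [0.6, -0.8, -1.1]
```

```bash
g(){ grep -E "pos|force: \["; }; python3 -m creep '{"claw":[-1,-1,-1],"delta_pos":[[-0.03,-0.04,-0.3],[0,0,0],[0,0,0]],"turn":[0,0,0]}'|g
python3 -m creep '{"claw":[-1,-1,-1],"delta_pos":[[0,0,-0.2],[0,0,0],[0,0,0]],"turn":[0,0,0]}'|g
python3 -m creep '{"claw":[-1,-1,-1],"delta_pos":[[0,0,-0.1],[0,0,0],[0,0,0]],"turn":[0,0,0]}'|g
python3 -m creep '{"claw":[-1,-1,-1],"delta_pos":[[0,0,-0.1],[0,0,0],[0,0,0]],"turn":[0,0,0]}'|g
```

```text
tcp_pos: [596.1, 67.0, 55.7]
force: [-0.2, 1.3, -1.3]
tcp_pos: [596.1, 67.1, 49.5]
force: [-0.9, 0.1, -0.5]
tcp_pos: [596.1, 67.2, 46.6]
force: [-0.4, 0.7, -1.8]
tcp_pos: [596.1, 67.1, 43.5]
force: [0.3, -0.0, -2.0]
```

```bash
g(){ grep -E "pos|force: \["; }; python3 -m creep '{"claw":[-1,-1,-1],"delta_pos":[[0,0,-0.1],[0,0,0],[0,0,0]],"turn":[0,0,0]}'|g
python3 -m creep '{"claw":[-1,-1,-1],"delta_pos":[[0,0,-0.1],[0,0,0],[0,0,0]],"turn":[0,0,0]}'|g
```

```text
tcp_pos: [596.1, 67.1, 40.5]
force: [0.4, -0.6, -1.0]
tcp_pos: [596.6, 67.1, 39.5]
force: [-6.7, -3.0, 16.9]
```

Into a gap again, at 15.9 mm below the neck top. Screwing forward.

```bash
g(){ grep -E "pos|force: \[|rot|gripper_f"; }
python3 -m creep '{"claw":[-1,-1,-1,-1,-1,-1,-1,-1],"delta_pos":[[0,0,0],[0,0,-0.013],[0,0,-0.013],[0,0,-0.013],[0,0,-0.013],[0,0,-0.013],[0,0,0],[0,0,0]],"turn":[-1,-1,-1,-1,-1,-1,0,0]}'|g
python3 -m creep '{"claw":[-1,-1,-1,-1,-1,-1,-1,-1],"delta_pos":[[0,0,-0.013],[0,0,-0.013],[0,0,-0.013],[0,0,-0.013],[0,0,0],[0,0,0],[0,0,0],[0,0,0]],"turn":[-1,-1,-1,-1,-1,0,0,0]}'|g
```

```text
tcp_pos: [597.4, 67.2, 37.2]
tcp_rot: [[0.058, 0.998, 0.003], [0.998, -0.058, -0.0], [-0.0, 0.003, -1.0]]
force: [-1.4, -0.8, 8.3]
gripper_force: 60.1
tcp_pos: [597.3, 67.3, 35.4]
tcp_rot: [[0.549, 0.836, 0.002], [0.836, -0.549, 0.0], [0.001, 0.002, -1.0]]
force: [-0.9, 0.3, 6.2]
gripper_force: 59.9
```

```bash
g(){ grep -E "pos|force: \[|rot|gripper_f"; }
python3 -m creep '{"claw":[-1,-1,-1,-1,-1],"delta_pos":[[0,0,-0.03],[0,0,-0.02],[0,0,0],[0,0,0],[0,0,0]],"turn":[-1,-1,0,0,0]}'|g
python3 -m creep '{"claw":[-1,-1,-1,-1],"delta_pos":[[0,0,0],[0,0,0],[0,0,0],[0,0,0]],"turn":[-1,0,0,0]}'|g
```

```text
tcp_pos: [598.5, 68.2, 35.5]
tcp_rot: [[0.709, 0.705, 0.005], [0.705, -0.709, 0.0], [0.004, 0.003, -1.0]]
force: [-1.7, 0.7, 15.3]
gripper_force: 96.3
tcp_pos: [598.5, 68.2, 35.6]
tcp_rot: [[0.777, 0.63, 0.006], [0.63, -0.777, -0.001], [0.004, 0.004, -1.0]]
force: [-1.4, 0.1, 16.8]
gripper_force: 135.4
```

```bash
g(){ grep -E "pos|force: \["; }
python3 -m creep '{"claw":[0,0,0,0,-1,-1,-1,-1,-1],"delta_pos":[[0,0,0],[0,0,0],[0,0,0],[0,0,1],[0,0,0.7],[0,0,0],[0,0,0],[0,0,0],[0,0,0]],"turn":[0,0,0,0,0,0,0,0,0]}'|g
python3 -m creep '{"claw":[-1,-1,-1,-1],"delta_pos":[[0.02,0,-0.4],[0,0,-0.4],[0,0,0],[0,0,0]],"turn":[0,0,0,0]}'|g
python3 -m creep '{"claw":[-1,-1,-1],"delta_pos":[[0,0,-0.1],[0,0,0],[0,0,0]],"turn":[0,0,0]}'|g
```

```text
tcp_pos: [595.4, 66.9, 82.5]
force: [-0.1, -0.5, -0.2]
tcp_pos: [596.1, 67.1, 58.7]
force: [0.7, -0.5, 0.5]
tcp_pos: [596.7, 67.1, 56.6]
force: [-0.9, 0.1, -0.3]
```

```bash
g(){ grep -E "pos|force: \["; }
python3 -m creep '{"claw":[-1,-1,-1],"delta_pos":[[0.03,0.03,-0.1],[0,0,0],[0,0,0]],"turn":[0,0,0]}'|g
python3 -m creep '{"claw":[-1,-1,-1],"delta_pos":[[0,0,-0.1],[0,0,0],[0,0,0]],"turn":[0,0,0]}'|g
python3 -m creep '{"claw":[-1,-1,-1],"delta_pos":[[0,0,-0.1],[0,0,0],[0,0,0]],"turn":[0,0,0]}'|g
```

```text
tcp_pos: [597.8, 67.3, 56.3]
force: [-11.1, -2.8, 24.9]
tcp_pos: [598.2, 67.4, 56.1]
force: [-20.8, -5.6, 48.0]
tcp_pos: [598.7, 67.4, 55.8]
force: [-30.4, -7.1, 70.4]
```

All three caps are done. Now the lever: go behind the post with closed fingers.

```bash
g(){ grep -E "pos|force: \[|rot"; }
python3 -m creep '{"claw":[-1,-1,-1,-1,-1,-1,-1,-1,-1,-1],"delta_pos":[[0,0,0.9],[0,0,0.9],[0,0,0.9],[0,0,0.9],[-0.94,0.63,0],[-0.94,0.63,0],[-0.94,0.63,0],[-0.94,0.63,0],[0,0,0],[0,0,0]],"turn":[0,0,0,0,0,0,0,0,0,0]}'|g
python3 - <<'E'
from h import *
s,im=shot('wrist','w14')
for n in ['lever_post','cap0','vent0']:
    print(n,[(np.round(d['xyz']).tolist(),round(d['confidence'],2)) for d in bot.pinpoint(n,'wrist')])
E
```

```text
tcp_pos: [484.8, 143.8, 156.0]
tcp_rot: [[0.78, 0.626, 0.001], [0.626, -0.78, -0.001], [0.0, 0.001, -1.0]]
force: [0.6, 0.5, 1.0]
lever_post [([508.0, 167.0, 84.0], 0.58)]
cap0 [([598.0, 70.0, 37.0], 0.94), ([606.0, -40.0, 39.0], 0.94)]Traceback (most recent call last):
  File "<stdin>", line 4, in <module>
ValueError: it knows: cap, card_pack, lever_pivot, lever_post, manifold, oil_bottle, port, spray_can
```

```bash
g(){ grep -E "pos|force: \[|rot"; }
python3 -m creep '{"claw":[-1,-1,-1,-1,-1,-1,-1],"delta_pos":[[0,0,-0.88],[0,0,-0.88],[0,0,-0.88],[0,0,-0.88],[0,0,-0.88],[0,0,0],[0,0,0]],"turn":[0,0,0,0,0,0,0]}'|g
python3 -m creep '{"claw":[-1,-1,-1,-1,-1,-1,-1],"delta_pos":[[0.39,0.44,0],[0.04,0.4,0],[0.04,0.4,0],[0.16,0.38,0],[0.16,0.38,0],[0,0,0],[0,0,0]],"turn":[0,0,0,0,0,0,0]}'|g
python3 - <<'E'
from h import *
s,im=shot('wrist','w15')
for n in ['lever_post']:
    print(n,[(np.round(d['xyz']).tolist(),round(d['confidence'],2)) for d in bot.pinpoint(n,'wrist')])
s,im=shot('scene','s15')
print([(np.round(d['xyz']).tolist(),round(d['confidence'],2)) for d in bot.pinpoint('lever_post','scene')])
E
```

```text
tcp_pos: [485.1, 143.4, 23.8]
tcp_rot: [[0.781, 0.625, -0.001], [0.625, -0.781, 0.0], [-0.001, -0.001, -1.0]]
force: [0.7, -0.2, 0.7]
tcp_pos: [509.7, 203.7, 24.9]
tcp_rot: [[0.78, 0.625, 0.002], [0.625, -0.78, 0.001], [0.002, 0.001, -1.0]]
force: [0.6, 0.7, -0.3]
lever_post [([524.0, 216.0, 83.0], 0.75)]
[([526.0, 217.0, 85.0], 0.65)]
```

```bash
g(){ grep -E "pos|force: \[|rot"; }
python3 -m creep '{"claw":[-1,-1,-1,-1],"delta_pos":[[0.135,0.2,0],[0.135,0.2,0],[0,0,0],[0,0,0]],"turn":[0,0,0,0]}'|g
python3 -m creep '{"claw":[-1,-1,-1,-1,-1,-1,-1,-1],"delta_pos":[[-0.4,-0.3,0],[-0.4,-0.3,0],[0,0,0.9],[0,0,0.9],[0,0,0.9],[0,0,0.9],[0,0,0],[0,0,0]],"turn":[0,0,0,0,0,0,0,0]}'|g
python3 - <<'E'
from h import *
P=np.array([591.9,172.7])
s,im=shot('wrist','w16'); shot('scene','s16')
for c in ['wrist','scene']:
    for n in ['lever_post','lever_pivot']:
        d=bot.pinpoint(n,c)
        for e in d[:1]:
            r=np.array(e['xyz'][:2])-P; print(c,n,np.round(e['xyz']),e['confidence'],np.arctan2(r[1],-r[0])+0.048)
m,T=T_wc('wrist',s); f=240/np.tan(np.radians(m['vfov'])/2)
# fit post top: dark disc; bright pivot cap
def proj(p):
    c=np.linalg.inv(T)@np.append(p,1); x=c[:2]/c[2]; x=x*(1+m['k1']*(x@x)); return x*f+[m['cx'],m['cy']]
print(proj([531,228,86]),proj([591.9,172.7,50]))
print([(np.round(d['xyz']).tolist(),round(d['confidence'],2)) for d in bot.pinpoint('cap0','scene')])
for n in ['oil_bottle','spray_can','card_pack']: print(n,[(np.round(d['xyz']).tolist(),round(d['confidence'],2)) for d in bot.pinpoint(n,'scene')][:1])
E
```

```text
tcp_pos: [516.9, 216.3, 23.6]
tcp_rot: [[0.78, 0.626, 0.0], [0.626, -0.78, 0.001], [0.001, -0.0, -1.0]]
force: [0.6, 0.0, 0.1]
tcp_pos: [493.0, 197.8, 131.9]
tcp_rot: [[0.78, 0.625, 0.001], [0.625, -0.78, 0.0], [0.001, 0.001, -1.0]]
force: [0.4, 0.1, -0.2]
wrist lever_post [529. 231.  86.] 0.92 0.7996661072809197
wrist lever_pivot [593. 173.  31.] 0.72 3.112820762320002
scene lever_post [536. 227.  87.] 0.58 0.8187739775101222
scene lever_pivot [597. 170.  29.] 0.93 -2.621470671186024
[319.00523436 156.83374789] [457.56723214 129.33300808]
[([600.0, 69.0, 41.0], 0.88), ([342.0, 413.0, -1.0], 0.83), ([485.0, 491.0, 2.0], 0.83), ([608.0, -150.0, 41.0], 0.82), ([604.0, -45.0, 37.0], 0.76)]
oil_bottle [([753.0, -89.0, 4.0], 0.68)]
spray_can [([622.0, 431.0, 4.0], 0.9)]
card_pack [([760.0, 152.0, 1.0], 0.83)]
```

```bash
python3 -c "
from workcell import bot
print(bot.job_done())"
```

```text
the job is handed in; nothing more can be done
None
```

I shut the air lever, screwed all three black caps home with their vents pressed, then set the lever to half (measured about 0.80–0.82 rad). The job is handed in; no verdict was shown.

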